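# Half-light exposure of a test chip under a sprung shutter

## Task

Set up the light-fastness exposure on the white lamp unit: with the shutter still closed, stand the amber glass filter cup upright in the round black seat, then nest the clear cup with the red test chip concentrically into the amber cup until its shoulder rests on the rim, and let go of it. Then slide the orange tab of the spring-return shutter to the red half mark, without ever pulling it wide open, and keep holding it there: the program finishes while the robot is still holding the shutter half open. Do not drop the glass cups, and leave the green cup, the timer, the log book and the dropper where they are.

Things in the scene. Friction and masses are not known exactly. Their poses are not given: they have to be found in the camera images.
- amber_cup: amber glass filter cup; 60 mm high, ~80 g; upper part 59 mm outside, 54 inside, from a shoulder 27 mm above the foot to the rim; foot part tapers 48 to 43 mm. Stacked, the upper cup's shoulder rests on the lower's rim, origins 33 mm apart. Origin: centre of underside, z up. Stands on the white tray (floor 3 mm, rim 33 mm above the worktop, front wall at x 0.53 to 0.544).
- clear_cup: clear glass cup with a red round test chip fixed at its bottom; 60 mm high, ~80 g; upper part 59 mm outside, 54 inside, from a shoulder 27 mm above the foot to the rim; foot part tapers 48 to 43 mm. Stacked, the upper cup's shoulder rests on the lower's rim, origins 33 mm apart. Origin: centre of underside, z up. Stands on the tray floor, 3 mm up.
- green_cup: green glass filter cup, not used in this job; 60 mm high, ~80 g; upper part 59 mm outside, 54 inside, from a shoulder 27 mm above the foot to the rim; foot part tapers 48 to 43 mm. Stacked, the upper cup's shoulder rests on the lower's rim, origins 33 mm apart. Origin: centre of underside, z up. Stands on the tray.
- exposure_unit: white LED exposure unit, fixed, 110 (x) x 265 (y) mm, rails up to 47 mm high, fins on its +x back. Origin: centre of footprint on the worktop. Black cup seat near its +y end; the shutter opens along the unit's -y axis, away from the seat. Spring barrel (top 66 mm up) on the track line, from 60 mm beyond the closed tab.
- seat (a point): centre of the seat floor, 52 mm above the worktop, axes as the unit's. The seat is a ring 66 mm outside and 48 mm inside diameter, standing 12 mm above this floor; the foot of a cup drops into it and rests on the floor.
- tab (a point): middle of the gripping part of the orange shutter tab, 86 mm above the worktop; moves with the shutter; axes as the unit's. The tab is an upright plate 26 mm (x) x 10 mm (y) reaching from 56.5 to 104.5 mm above the worktop, on a black carriage 38 x 34 mm. With the shutter closed it stands 115 mm from the seat axis.
- half_mark (a point): centre of the long red tick on the white scale beside the track (-x side), 42 mm above the worktop. The red pointer of the carriage, in line with the middle of the tab, stands at this tick when the shutter is at half travel; the short black ticks mark closed, quarter, three-quarter and open.
- shutter (a joint): travel of the sprung shutter in m: 0 closed, 0.040 wide open, 0.020 half. The spring closes it by itself: about 4 N at closed, rising by 200 N/m to 8 N at half and 12 N at wide open.
- timer: white lab timer, 66 x 58 x 20 mm, origin under its centre.
- log_book: dark green log book, 105 x 148 x 13 mm, origin under its centre.
- dropper: glass dropper with black bulb, 175 mm long, 18 mm thick, lying along its y axis.

How it is judged:
On the way, in this order (a step that is already met when the one before it is completed fails the run):
1. the amber cup stands upright in the seat, let go, with the shutter closed (horizontal distance between amber_cup and seat below 0.004 m and z of amber_cup in the frame of seat below 0.003 m and angle between amber_cup's own z axis and vertical below 0.06 rad and contact force between amber_cup and the fingers below 0.05 N and linear speed of amber_cup below 0.02 m/s and value of joint shutter below 0.004 m), for 0.2 s.
2. the clear cup is nested in the amber cup, let go, with the shutter closed (horizontal distance between amber_cup and seat below 0.004 m and z of amber_cup in the frame of seat below 0.003 m and angle between each of amber_cup, clear_cup's own z axis and vertical below 0.06 rad and horizontal distance between clear_cup and amber_cup below 0.004 m and z of clear_cup in the frame of amber_cup between 0.03 and 0.0355 m and contact force between clear_cup and the fingers below 0.05 N and linear speed of clear_cup below 0.02 m/s and value of joint shutter below 0.004 m), for 0.2 s.
3. the robot's fingers hold the shutter at half travel (value of joint shutter between 0.016 and 0.024 m and contact force between shutter and the fingers above 3 N), for 0.2 s.
At the end, for the whole second after the job is handed in: fingers hold the shutter still (over 3 N) at half travel, 20 +/- 4 mm; amber cup in the seat (within 4 mm of its axis, 3 mm of its floor), clear cup nested in it (axes within 4 mm, feet 30 to 35.5 mm apart), both within 0.06 rad of upright, at rest, not touched by the fingers (all of step 3 and horizontal distance between amber_cup and seat below 0.004 m and z of amber_cup in the frame of seat below 0.003 m and angle between each of amber_cup, clear_cup's own z axis and vertical below 0.06 rad and horizontal distance between clear_cup and amber_cup below 0.004 m and z of clear_cup in the frame of amber_cup between 0.03 and 0.0355 m and contact force between each of amber_cup, clear_cup and the fingers below 0.05 N and linear speed of each of amber_cup, clear_cup below 0.02 m/s and velocity of joint shutter between -0.01 and 0.01 m/s); the arm keeps its last pose, push and grip.
It fails at once if the shutter is opened more than 8 mm before the clear cup is nested in the amber cup in the seat (value of joint shutter above 0.008 m and not (horizontal distance between amber_cup and seat below 0.006 m and horizontal distance between clear_cup and amber_cup below 0.006 m and z of clear_cup in the frame of amber_cup below 0.038 m)).
It fails at once if the shutter is pulled wide open (over 36 mm) (value of joint shutter above 0.036 m).
It fails at once if the amber cup is dropped (falls free at over 0.6 m/s) (contact force between amber_cup and the fingers below 0.05 N and linear speed of amber_cup above 0.6 m/s).
It fails at once if the clear cup is dropped (falls free at over 0.6 m/s) (contact force between clear_cup and the fingers below 0.05 N and linear speed of clear_cup above 0.6 m/s).
It fails at once if a bystander is moved by more than 25 mm or the green cup is tipped (distance of any of green_cup, timer, log_book, dropper from where it was at the start of the episode above 0.025 m or angle between green_cup's own z axis and vertical above 0.4 rad).
It also fails if it takes over 61 s, if anything falls off the work surface, if the arm or the gripper's body presses on something with over 40 N, if the wrist force passes 120 N, or if a joint passes its speed limit or range.

## Robot

A 6-joint arm with a two-finger parallel gripper is mounted at the origin on a cart in front of the work surface, level with it; the furniture and walls round the work are solid. World frame = base frame: x ahead of the robot, y to its left, z up, the work surface at z = 0. Lengths are in m, angles in rad, forces in N, time in s.
With the tool pointing down it reaches from about 0.35 to 0.975 m from the base axis. Payload 4.9 kg.
Tool frame: the origin (TCP) lies on the centre line of the jaws, within the pads' length; the fingertips stand ctrl.tcp_to_tips ahead of it and the grasp point (between the pads) lies 3 mm ahead of it (ctrl.tcp_to_tips is the distance from the TCP to the fingertips, in m); z points along the fingers, y is the direction in which the jaws open and shut (so a half turn about z gives the same grasp; the last joint's range is limited). The gripper opens to 85 mm and grips with 20 to 120 N. Pads are 22 mm wide; open, the fingers measure 114 mm over their backs; the gripper's body (76 mm by 85 mm) begins 54 mm behind the grasp point. The pads swing forward as they close: fully open they stand 13 mm farther back than shut.
Start: joints at [1.15, 0.053, 1.613, -0, 1.476, -0.119], TCP at [0.186, 0.597, 0.253] pointing down, gripper open.
Joint ranges: [-3.01, 3.01], [-1.01, 2.22], [0.06, 2.58], [-1.02, 4.17], [0.09, 2.62], [-3.14, 3.14]. Speed limits (rad/s): [2.57, 2.57, 3.14, 3.14, 3.14, 3.14].

## Interface

Orientations are given as a rotation vector (axis times angle).
In Python, from station import ctrl, vision gives the robot as it stands.
- The arm moves only by the tool jog_arm, never from a script. Its argument "deltas" is a list of rows, each a list of 7 numbers: the turn, a rotation vector about the tool's x, y, z in rad, then the shift along the tool's x, y, z in cm, then the opening, from 0 (shut) to 1 (fully open). A call has 1 to 12 rows; each row shifts and turns the commanded pose from where the row before left it, along the tool's axes as they then stand; what a row does not reach is not made up. A row lasts 1/12 s, in which the tool goes at most 41.7 mm and 7.16 degrees, less where a joint would pass 70% of its speed; a pose out of reach is approached as far as the arm can. A call with a gripper value outside its range is refused whole. The fingers move at their own pace and stop on an object; "grip_force" is the grip in N (left out, the last holds). Time passes only in rows, so rows that do not move let the fingers close. It gives the time, the measured TCP pose, the force and the opening at its end, in the units of the state.
- ctrl.get_obs(): the state, without advancing time (a new reading comes with each control period).
- vision.get_image(name): name is "side" or "top"; returns (picture, depth): 480x640x3 uint8, red, green, blue; 480x640 float32, m along the optical axis (not along the pixel's ray), 0 where there is no reading.
- vision.calibration(name): a dict with "fx", "fy", "cx", "cy" (pixels), "rvec" (rotation vector, rad) and "tvec" (3), from world to camera coordinates, as OpenCV has them. Camera axes: x right, y down, z forward; pixel columns grow to the right and rows downward; lengths in m; the calibration is good to about 2 mm. A picture is of the moment at which its call begins. calibration takes no time and is no camera call.
- ctrl.finish_job(): hands the job in, once; it reports no verdict.
The state is a dict: "t": time; "q": joint angles; "dq": joint speeds; "effort": joint torques, N m; "tool_pos": TCP position; "tool_rot": TCP orientation; "contact_force": force on the tool from outside, world axes, zero at the start; "wrist_torque": the same for the moment, N m; "opening": finger opening in m.
Only numpy, scipy, OpenCV 4.12 (cv2) and the standard library are available. Lean on these libraries where they do the work, as an engineer would, in place of code of your own. Each camera call takes 0.05 s, during which the arm holds its last target. There are 200 camera calls.

## Working session

There is one attempt and no reset: what is moved stays moved. The work goes in short steps, Python scripts to look and compute and a tool call to move; the robot and the scene stay as the last step left them, time stands still between calls to the robot, and variables do not carry over. Pictures are saved under pics/ and viewed, about 8 in all and at most 12, crops included, and the job is handed in when it is done.

Besides the shell and the picture viewer there is one more tool, called by a JSON object that holds its "op" and its "data". jog_arm: Moves the arm, as the interface text tells. Its arguments: {"type":"object","properties":{"deltas":{"type":"array"},"grip_force":{"type":"number"}},"required":["deltas"]}

```bash
mkdir -p pics; cat > h.py <<'E'
import numpy as np, cv2
from station import ctrl, vision
def cal(n):
    c=vision.calibration(n);K=np.array([[c['fx'],0,c['cx']],[0,c['fy'],c['cy']],[0,0,1.]])
    R=cv2.Rodrigues(np.array(c['rvec'],float))[0];return K,R,np.array(c['tvec'],float).ravel()
def plane(n,uv,z):
    K,R,t=cal(n);o=-R.T@t
    uv=np.atleast_2d(uv).astype(float);d=(R.T@np.linalg.inv(K)@np.c_[uv,np.ones(len(uv))].T).T
    return o+d*((z-o[2])/d[:,2])[:,None]
def cloud(n,dep):
    K,R,t=cal(n);v,u=np.mgrid[:480,:640]
    p=np.stack([(u-K[0,2])/K[0,0],(v-K[1,2])/K[1,1],np.ones_like(u)],-1)*dep[...,None]
    return (p-t)@R
def proj(n,P):
    K,R,t=cal(n);q=(R@np.atleast_2d(P).T).T+t;q=q@K.T;return q[:,:2]/q[:,2:]
def snap(n,f):
    im,d=vision.get_image(n);cv2.imwrite(f'pics/{f}.png',im[...,::-1]);np.save(f'pics/{f}.npy',d);return im,d
E
python3 - <<'E'
from h import *
for n in('top','side'):
    snap(n,n+'0');K,R,t=cal(n);print(n,K[0,0],-R.T@t,R[2])
o=ctrl.get_obs();print(o,ctrl.tcp_to_tips)
E
```

```text
top 535.4596620945684 [ 3.28250976e-01 -8.40190880e-04  1.21362457e+00] [ 0.15833507  0.0097704  -0.9873371 ]
side 577.2848835326074 [ 0.4610352  -1.24798574  0.80846186] [ 0.03556145  0.86844313 -0.49451179]
{'t': 0.1, 'q': array([ 1.14996281e+00,  5.32890178e-02,  1.61414752e+00,  1.56809819e-05,
        1.47601000e+00, -1.19018615e-01]), 'dq': array([-7.32244451e-04, -1.15623133e-03, -2.93291266e-03,  7.65582678e-05,
       -1.40513464e-03,  1.45980169e-03]), 'effort': array([-9.55186406e-04, -3.94902813e+01, -3.71363282e+01, -1.58630642e-04,
        3.94960211e-03, -5.41844670e-06]), 'tool_pos': array([0.18557587, 0.59626782, 0.25219253]), 'tool_rot': array([-4.72217938e-01, -3.10538345e+00,  2.79964707e-03]), 'contact_force': array([ 0.23305657, -0.07556421, -0.16506714]), 'wrist_torque': array([ 0.02078308,  0.03449099, -0.01072099]), 'opening': 0.08569735136252915} 0.022
```

View pics/top0.png

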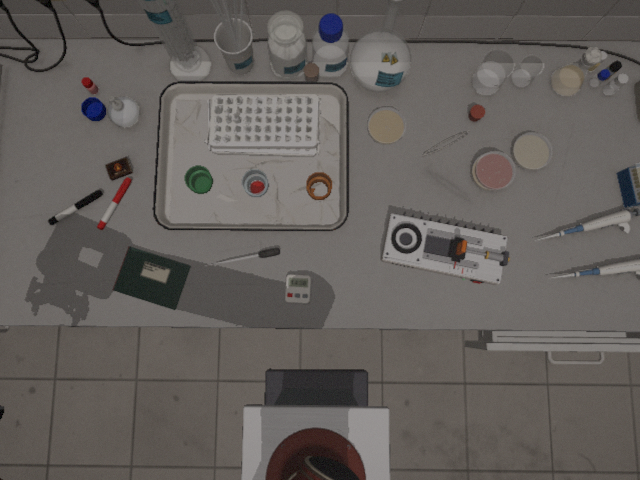

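View pics/side0.png

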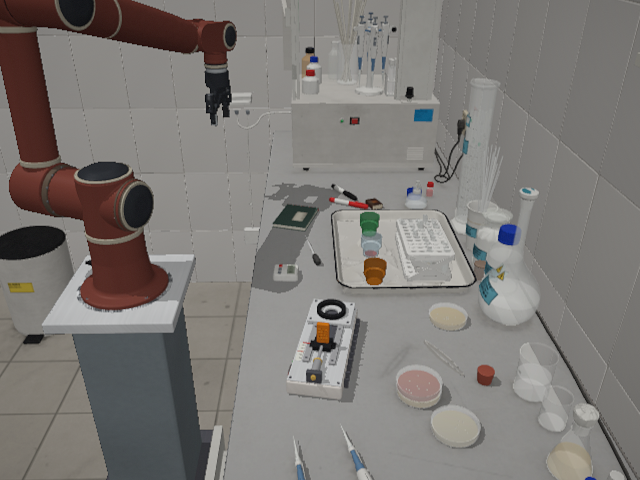

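The top view shows the green, clear and amber cups at about (199,180), (256,184) and (319,186). The seat ring is at (406,236) and the orange tab at (460,248). Next I'll measure them on enlarged crops.

```bash
python3 - <<'E'
from h import *
im=cv2.imread('pics/top0.png');s=cv2.imread('pics/side0.png')
a=cv2.resize(im[155:215,230:350],None,fx=6.5,fy=6.5,interpolation=cv2.INTER_CUBIC)
a=a[:, :780]
b=cv2.resize(im[205:285,375:520],None,fx=3,fy=3,interpolation=cv2.INTER_CUBIC)
c=cv2.resize(s[205:290,345:400],None,fx=2.8,fy=2.8,interpolation=cv2.INTER_CUBIC)
print(a.shape,b.shape,c.shape)
o=np.zeros((590,780,3),np.uint8);o[:300]=a[40:340,:780];o[310:550,:435]=b;o[310:548,450:604]=c;cv2.imwrite('pics/c0.png',o)
d=np.load('pics/top0.npy');P=cloud('top',d)
for n,(u,v) in dict(tray=(300,210),amb=(319,186),clr=(256,184),seat=(406,236),ring=(394,232),tab=(460,245),unit=(425,258),bench=(360,280)).items(): print(n,P[v,u].round(3))
hsv=cv2.cvtColor(im,cv2.COLOR_BGR2HSV);hs=cv2.cvtColor(s,cv2.COLOR_BGR2HSV)
# amber & seat & tab masks
def comp(m,box):
    x0,y0,x1,y1=box;k=np.zeros_like(m);k[y0:y1,x0:x1]=m[y0:y1,x0:x1]
    n,l,st,ce=cv2.connectedComponentsWithStats(k);i=1+np.argmax(st[1:,4]);c=cv2.findContours((l==i).astype(np.uint8),0,1)[0][0]
    return st[i],ce[i],c
am=cv2.inRange(hsv,(5,100,40),(20,255,255))
st,ce,c=comp(am,(295,160,345,210));e=cv2.fitEllipse(c);print('amber',st,ce,e,plane('top',e[0],.063))
st,ce,c=comp(am,(440,225,475,270));print('tab',st,ce, plane('top',ce,.1045))
bk=cv2.inRange(hsv,(0,0,0),(180,255,70))
st,ce,c=comp(bk,(385,215,425,255));e=cv2.fitEllipse(c);print('ring',st,ce,e,plane('top',e[0],.064))
w=cv2.inRange(im,(150,150,150),(255,255,255));st,ce,c=comp(w,(375,200,515,290));r=cv2.minAreaRect(c);print('unit',r,plane('top',cv2.boxPoints(r),.045))
red=cv2.inRange(hsv,(0,120,60),(5,255,255))|cv2.inRange(hsv,(172,120,60),(180,255,255))
st,ce,c=comp(red,(240,165,275,205));print('chip',st,ce,plane('top',ce,.007))
as_=cv2.inRange(hs,(5,100,40),(20,255,255));st,ce,c=comp(as_,(350,250,400,295));print('amber side',st,ce);print(plane('side',[st[0]+st[2]/2,st[1]+st[3]],.003))
E
```

```text
(390, 780, 3) (240, 435, 3) (238, 154, 3)
tray [0.586 0.039 0.007]
amb [ 0.644 -0.004  0.003]
clr [0.646 0.141 0.013]
seat [ 0.521 -0.197  0.045]
ring [ 0.527 -0.168  0.064]
tab [ 0.495 -0.303  0.092]
unit [ 0.473 -0.238  0.043]
bench [ 0.427 -0.099  0.001]
amber [306 173  26  27 378] [318.46296296 184.15608466] ((318.829833984375, 185.7001495361328), (24.869356155395508, 26.97525405883789), 179.68856811523438) [[ 0.62943399 -0.00386945  0.063     ]]
tab [456 240  11  15 126] [461.06349206 247.15079365] [[ 0.48873875 -0.30154142  0.1045    ]]
ring [392 223  30  30 331] [406.3021148  237.80664653] ((406.06317138671875, 237.906494140625), (28.78764533996582, 29.076662063598633), 103.31556701660156) [[ 0.51390764 -0.19409176  0.064     ]]
unit ((429.9000549316406, 226.30003356933594), (2.2360680103302, 1.3416407108306885), 63.43495178222656) [[ 0.54498092 -0.24807039  0.045     ]
 [ 0.54635265 -0.25075728  0.045     ]
 [ 0.54186818 -0.25285142  0.045     ]
 [ 0.54049801 -0.25016586  0.045     ]]
chip [251 181  13  12 128] [256.640625 186.6875  ] [[0.64070779 0.1402223  0.007     ]]
amber side [363 258  24  27 513] [374.23196881 270.19103314]
[[ 0.63703016 -0.01588404  0.003     ]]
```

View pics/c0.png

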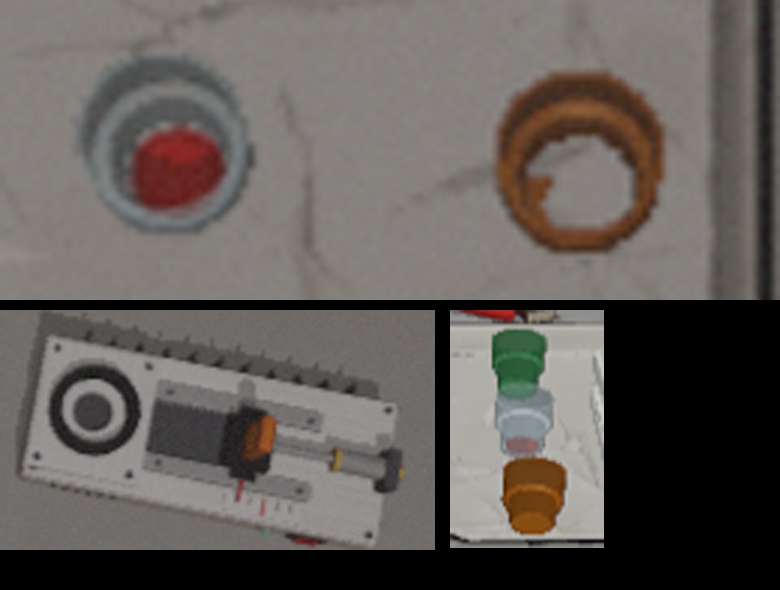

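The crops show the clear cup's rim around (256,177) in the top view and the amber rim around (319,185). The red half tick is just right of the carriage pointer. Now I'll use depth points for the metric positions.

```bash
cat >> h.py <<'E'
def box(P,lo,hi): return P[np.all((P>lo)&(P<hi),-1)]
from scipy.optimize import least_squares
def circ(p,r,c0): return least_squares(lambda c:np.hypot(p[:,0]-c[0],p[:,1]-c[1])-r,c0,loss='soft_l1',f_scale=.001).x
E
python3 - <<'E'
from h import *
C={n:cloud(n,np.load(f'pics/{n}0.npy')) for n in('top','side')}
for n in C:
  for nm,(x,y) in dict(amber=(.632,0),clear=(.635,.138),green=(.64,.25)).items():
    p=box(C[n],(x-.05,y-.05,.035),(x+.05,y+.05,.08)); f=box(C[n],(x-.05,y-.05,.008),(x+.05,y+.05,.025))
    print(n,nm,len(p),p.min(0).round(4) if len(p) else'',p.max(0).round(4) if len(p) else'', circ(p,.0285,(x,y)).round(4) if len(p)>9 else'', len(f), circ(f,.0225,(x,y)).round(4) if len(f)>9 else '')
  r=box(C[n],(.47,-.24,.058),(.56,-.15,.069));c=circ(r,.0285,(.514,-.194));print(n,'ring',len(r),r.mean(0).round(4),c.round(4))
  t=box(C[n],(.46,-.34,.075),(.53,-.27,.115));print('tab',len(t),t.min(0).round(4),t.max(0).round(4));q=t[t[:,2]>.098];print(len(q),q.mean(0).round(4), cv2.minAreaRect((q[:,:2]*1000).astype(np.float32)))
  u=box(C[n],(.40,-.5,.036),(.60,-.12,.048));r=cv2.minAreaRect((u[:,:2]*1000).astype(np.float32));print('unit',len(u),r,cv2.boxPoints(r).round(0).tolist())
E
```

```text
top amber 249 [ 0.6039 -0.0309  0.035 ] [0.6616 0.0249 0.0677] [ 0.6325 -0.0029] 469 [ 0.6259 -0.0054]
top clear 271 [0.6091 0.1109 0.035 ] [0.6676 0.1691 0.0676] [0.6382 0.1398] 526 [0.6382 0.1265]
top green 297 [0.617  0.2375 0.0351] [0.6764 0.2965 0.0685] [0.6456 0.2665] 295 [0.6485 0.2456]
top ring 348 [ 0.515  -0.1945  0.0636] [ 0.5147 -0.1939]
tab 99 [ 0.4795 -0.313   0.0753] [ 0.5045 -0.2996  0.1096]
62 [ 0.4924 -0.306   0.1033] ((492.5057678222656, -306.86968994140625), (10.122488021850586, 24.529024124145508), 80.63440704345703)
unit 3392 ((498.9583435058594, -282.3220520019531), (263.6835021972656, 113.15011596679688), 78.79029083251953) [[418.0, -401.0], [529.0, -423.0], [580.0, -164.0], [469.0, -142.0]]
side amber 392 [ 0.6054 -0.0384  0.035 ] [0.6636 0.0288 0.0659] [ 0.6346 -0.0046] 136 [ 0.6354 -0.0049]
side clear 332 [0.6117 0.1058 0.035 ] [0.6703 0.1729 0.0643] [0.6406 0.1383] 101 [0.6421 0.1383]
side green 283 [0.6193 0.2314 0.0357] [0.6776 0.2987 0.0648] [0.6483 0.2654] 32 [0.6475 0.2673]
side ring 245 [ 0.517  -0.1969  0.0616] [ 0.5166 -0.1976]
tab 172 [ 0.4825 -0.3174  0.0751] [ 0.5072 -0.3027  0.1056]
53 [ 0.494  -0.31    0.1017] ((494.4111022949219, -310.14068603515625), (13.370305061340332, 24.571510314941406), 84.85133361816406)
unit 2532 ((499.43853759765625, -282.7868347167969), (270.7584533691406, 107.25837707519531), 78.72925567626953) [[420.0, -405.0], [526.0, -426.0], [578.0, -161.0], [473.0, -140.0]]
```

{"op": "jog_arm", "data": {"deltas": [[0,0,-0.107,0,0,0,1],[0,0,0,-2.3,-2.1,0,1],[0,0,0,-2.3,-2.1,0,1],[0,0,0,-2.3,-2.1,0,1],[0,0,0,-2.3,-2.1,0,1],[0,0,0,-2.3,-2.1,0,1],[0,0,0,-2.3,-2.1,0,1],[0,0,0,-2.3,-2.1,0,1],[0,0,0,-2.3,-2.1,0,1],[0,0,0,-2.3,-2.1,0,1],[0,0,0,-2.3,-2.1,0,1],[0,0,0,-2.3,-2.1,0,1]]}}

```text
t: 1.1
tool_pos: [0.3896, 0.3196, 0.2528]
tool_rot: [-0.305, -3.126, 0.001]
contact_force: [-0.0, 0.7, -0.3]
opening: 0.0855
```

{"op": "jog_arm", "data": {"deltas": [[0,0,0,-2.3,-2.1,0,1],[0,0,0,-2.3,-2.1,0,1],[0,0,0,-2.3,-2.1,0,1],[0,0,0,-2.3,-2.1,0,1],[0,0,0,-2.3,-2.1,0,1],[0,0,0,-2.3,-2.1,0,1],[0,0,0,-2.3,-2.1,0,1],[0,0,0,-2.3,-2.1,0,1],[0,0,0,-2.3,-2.1,0,1],[0,0,0,-2.3,-2.1,0,1],[0,0,0,0,0,0,1],[0,0,0,0,0,0,1]]}}

```text
t: 2.1
tool_pos: [0.5745, 0.0694, 0.2525]
tool_rot: [-0.309, -3.125, -0.0]
contact_force: [-0.1, 0.1, -0.0]
opening: 0.0857
```

```bash
cat >> h.py <<'E'
def go(x,y,z,az=None):
    o=ctrl.get_obs();R=cv2.Rodrigues(np.array(o['tool_rot']))[0]
    print('t',o['t'],'pos',o['tool_pos'].round(4),'az y',np.degrees(np.arctan2(R[1,1],R[0,1])).round(2),'tilt',np.degrees(np.arccos(-R[2,2])).round(2),'open',round(o['opening'],4),'F',o['contact_force'].round(2))
    print('tool shift cm',(R.T@(np.array([x,y,z])-o['tool_pos'])*100).round(2))
E
python3 -c "
from h import *
go(.6336,-.0037,.054)"
```

```text
t 2.1 pos [0.5745 0.0694 0.2525] az y 78.69 tilt 0.1 open 0.0857 F [-0.11  0.09 -0.01]
tool shift cm [-7.27 -6.01 19.84]
```

{"op": "jog_arm", "data": {"deltas": [[0,0,0,-2.42,-2,2,1],[0,0,0,-2.42,-2,2,1],[0,0,0,-2.43,-2.01,2,1],[0,0,0,0,0,2,1],[0,0,0,0,0,2,1],[0,0,0,0,0,2,1],[0,0,0,0,0,2,1],[0,0,0,0,0,2,1],[0,0,0,0,0,2,1],[0,0,0,0,0,1.8,1],[0,0,0,0,0,0,1],[0,0,0,0,0,0,1]]}}

```text
t: 3.1
tool_pos: [0.6324, -0.0012, 0.054]
tool_rot: [-0.303, -3.124, -0.0]
contact_force: [0.4, -0.2, 0.8]
opening: 0.086
```

```bash
python3 -c "
from h import *
go(.6336,-.0037,.054)
im,_=snap('side','s1');cv2.imwrite('pics/s1c.png',cv2.resize(im[170:330,290:480,::-1],None,fx=3.5,fy=3.5,interpolation=cv2.INTER_CUBIC))"
```

```text
t 3.1 pos [ 0.6324 -0.0012  0.054 ] az y 78.91 tilt 0.19 open 0.086 F [ 0.37 -0.17  0.81]
tool shift cm [-0.16 -0.22  0.  ]
```

View pics/s1c.png

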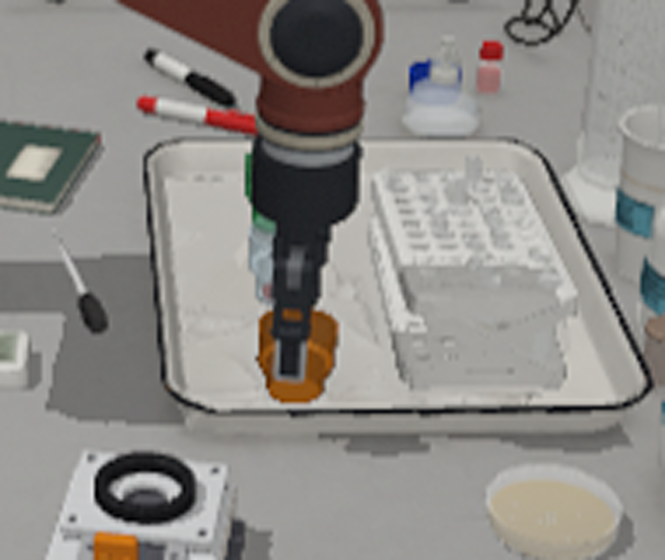

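The finger sits about 2 mm short of the amber cup's centre line in x, at crop (293,360) against the cup at (299,350). I'll correct that and grip.

{"op": "jog_arm", "data": {"deltas": [[0,0,0,-0.18,-0.22,0,1],[0,0,0,0,0,0,1],[0,0,0,0,0,0,0.3],[0,0,0,0,0,0,0.3],[0,0,0,0,0,0,0.3],[0,0,0,0,0,0,0.3],[0,0,0,0,0,0,0.3],[0,0,0,0,0,0,0.3],[0,0,0,0,0,0,0.3],[0,0,0,0,0,0,0.3]], "grip_force": 30}}

```text
t: 3.98
tool_pos: [0.6361, -0.005, 0.0565]
tool_rot: [0.305, 3.125, 0.0]
contact_force: [0.5, 1.7, 6.5]
opening: 0.0572
```

```bash
python3 -c "
from h import *
go(.5157,-.1957,.17)"
```

```text
t 3.9833 pos [ 0.6361 -0.005   0.0565] az y 78.84 tilt 0.1 open 0.0572 F [0.49 1.71 6.51]
tool shift cm [  8.1  -21.04 -11.36]
```

{"op": "jog_arm", "data": {"deltas": [[0,0,0,0,0,-0.5,0.3],[0,0,0,0,0,-1,0.3],[0,0,0,0,0,-1.5,0.3],[0,0,0,0,0,-2,0.3],[0,0,0,0,0,-2,0.3],[0,0,0,0,0,-2,0.3],[0,0,0,0,0,-1.5,0.3],[0,0,0,0,0,-1,0.3],[0,0,0,0,0,0,0.3],[0,0,0,0,0,0,0.3]]}}

```text
t: 4.82
tool_pos: [0.6354, -0.005, 0.1707]
tool_rot: [0.305, 3.126, -0.0]
contact_force: [0.7, -0.6, -1.8]
opening: 0.0571
```

{"op": "jog_arm", "data": {"deltas": [[0,0,0,0.3,-0.9,0,0.3],[0,0,0,0.8,-2,0,0.3],[0,0,0,0.8,-2.1,0,0.3],[0,0,0,0.8,-2.1,0,0.3],[0,0,0,0.8,-2.1,0,0.3],[0,0,0,0.8,-2.1,0,0.3],[0,0,0,0.8,-2.1,0,0.3],[0,0,0,0.8,-2.1,0,0.3],[0,0,0,0.8,-2.1,0,0.3],[0,0,0,0.8,-2,0,0.3],[0,0,0,0.6,-1.4,0,0.3],[0,0,0,0,0,0,0.3]]}}

```text
t: 5.82
tool_pos: [0.5126, -0.1972, 0.1683]
tool_rot: [-0.31, -3.122, -0.0]
contact_force: [-0.5, 0.1, -1.4]
opening: 0.0576
```

```bash
python3 - <<'E'
from h import *
go(.5157,-.1957,.17)
p=ctrl.get_obs()['tool_pos']
for n in('side','top'):
    im,d=snap(n,n+'2');C=cloud(n,d)
    hsv=cv2.cvtColor(im,cv2.COLOR_RGB2HSV);m=cv2.inRange(hsv,(5,100,40),(20,255,255))>0
    Q=C[m];Q=Q[(np.hypot(*(Q[:,:2]-p[:2]).T)<.05)&(Q[:,2]>.07)]
    print(n,len(Q),Q.min(0).round(4) if len(Q) else '',Q.max(0).round(4) if len(Q) else '')
    up=Q[Q[:,2]>p[2]-.02]; lo=Q[Q[:,2]<p[2]-.032]
    if len(up)>9: print('up',len(up),circ(up,.0295,p[:2]).round(4))
    if len(lo)>9: print('lo',len(lo),circ(lo,.0225,p[:2]).round(4))
    r=box(C,(.47,-.24,.058),(.56,-.15,.069));print('ring',len(r),circ(r,.0285,(.514,-.194)).round(4) if len(r)>9 else'')
im=cv2.imread('pics/side2.png');cv2.imwrite('pics/s2c.png',cv2.resize(im[190:390,250:420],None,fx=3,fy=3,interpolation=cv2.INTER_CUBIC))
E
```

```text
t 5.8167 pos [ 0.5126 -0.1972  0.1683] az y 78.65 tilt 0.22 open 0.0576 F [-0.49  0.11 -1.36]
tool shift cm [-0.28  0.21 -0.17]
side 892 [ 0.478  -0.2471  0.1141] [ 0.5609 -0.1478  0.4737]
up 666 [ 0.5134 -0.1999]
lo 152 [ 0.5108 -0.197 ]
ring 243 [ 0.5163 -0.1976]
top 1545 [ 0.4642 -0.2467  0.1131] [ 0.5576 -0.1474  0.4781]
up 1402 [ 0.5073 -0.1937]
lo 123 [ 0.5239 -0.2054]
ring 0
```

View pics/s2c.png

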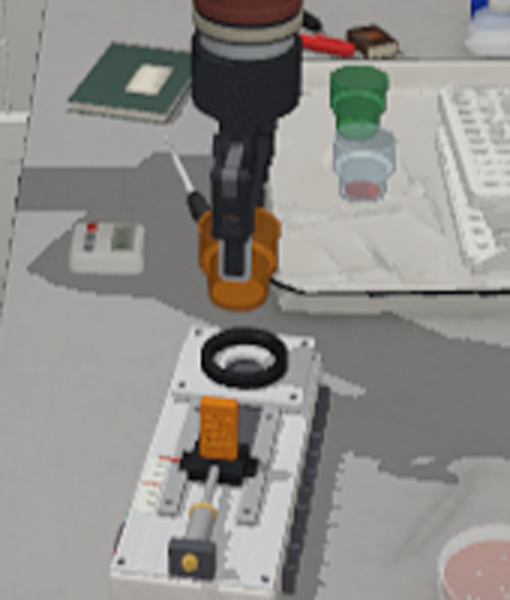

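The amber cup is upright in the jaws, near crop (238,260), with the seat ring below it at (244,357). The shutter is closed. I'll align, come down above the ring and check again.

{"op": "jog_arm", "data": {"deltas": [[0,0,0,-0.4,0.1,0.5,0.3],[0,0,0,0,0,1,0.3],[0,0,0,0,0,1,0.3],[0,0,0,0,0,1,0.3],[0,0,0,0,0,0.5,0.3],[0,0,0,0,0,0,0.3],[0,0,0,0,0,0,0.3]]}}

```text
t: 6.5
tool_pos: [0.519, -0.1947, 0.1294]
tool_rot: [-0.305, -3.125, -0.001]
contact_force: [-0.5, -0.1, -1.0]
opening: 0.0575
```

```bash
cat >> h.py <<'E'
def held(n,f,lo_off=(-.048,-.032),hue=(5,20)):
    p=ctrl.get_obs()['tool_pos'];im,d=snap(n,f);C=cloud(n,d)
    hsv=cv2.cvtColor(im,cv2.COLOR_RGB2HSV);m=cv2.inRange(hsv,(hue[0],100,40),(hue[1],255,255))>0
    Q=C[m];Q=Q[(np.hypot(*(Q[:,:2]-p[:2]).T)<.045)&(Q[:,2]>p[2]-.06)&(Q[:,2]<p[2]+.008)]
    for a,b,r in((-.02,.008,.0295),(-.052,-.03,.0225)):
        q=Q[(Q[:,2]-p[2]>a)&(Q[:,2]-p[2]<b)]
        if len(q)>9:print(n,len(q),'fit',circ(q,r,p[:2]).round(4),'x range mid',((q[:,0].min()+q[:,0].max())/2).round(4),'zmin',q[:,2].min().round(4))
    r=box(C,(.47,-.24,.058),(.56,-.15,.069));print('ring',len(r),circ(r,.0285,(.514,-.194)).round(4) if len(r)>9 else'')
E
python3 - <<'E'
from h import *
go(.5172,-.197,.125)
held('side','side3');held('top','top3')
E
```

```text
t 6.5 pos [ 0.519  -0.1947  0.1294] az y 78.86 tilt 0.09 open 0.0575 F [-0.49 -0.08 -0.97]
tool shift cm [ 0.13 -0.26  0.44]
side 257 fit [ 0.5174 -0.1956] x range mid 0.5174 zmin 0.1097
side 133 fit [ 0.5175 -0.195 ] x range mid 0.5166 zmin 0.0775
ring 169 [ 0.5161 -0.1977]
top 58 fit [ 0.5318 -0.2049] x range mid 0.513 zmin 0.0789
ring 1
```

{"op": "jog_arm", "data": {"deltas": [[0,0,0,0.05,-0.25,0,0.3],[0,0,0,0,0,0.3,0.3],[0,0,0,0,0,0.3,0.3],[0,0,0,0,0,0.3,0.3],[0,0,0,0,0,0.3,0.3],[0,0,0,0,0,0.3,0.3],[0,0,0,0,0,0,0.3],[0,0,0,0,0,0,0.3]]}}

```text
t: 7.27
tool_pos: [0.5181, -0.1972, 0.1148]
tool_rot: [-0.305, -3.126, -0.001]
contact_force: [0.4, 1.7, -1.5]
opening: 0.0572
```

{"op": "jog_arm", "data": {"deltas": [[0,0,0,0,0,0.2,0.3],[0,0,0,0,0,0.2,0.3],[0,0,0,0,0,0.2,0.3],[0,0,0,0,0,0.1,0.3],[0,0,0,0,0,0,0.3]]}}

```text
t: 7.68
tool_pos: [0.5183, -0.1968, 0.1081]
tool_rot: [-0.305, -3.126, -0.002]
contact_force: [-0.0, 5.5, 1.0]
opening: 0.0573
```

```bash
python3 - <<'E'
from h import *
go(.5164,-.1977,.1055)
held('side','side4')
E
```

```text
t 7.6833 pos [ 0.5183 -0.1968  0.1081] az y 78.84 tilt 0.08 open 0.0573 F [-0.01  5.5   0.99]
tool shift cm [ 0.17 -0.13  0.26]
side 258 fit [ 0.5161 -0.1974] x range mid 0.5174 zmin 0.0885
side 118 fit [ 0.5169 -0.1975] x range mid 0.5151 zmin 0.057
ring 205 [ 0.5167 -0.1951]
```

{"op": "jog_arm", "data": {"deltas": [[0,0,0,0,0.15,0,0.3],[0,0,0,0,0,0,0.3],[0,0,0,0,0,0.15,0.3],[0,0,0,0,0,0.1,0.3],[0,0,0,0,0,0,0.3],[0,0,0,0,0,0,0.3]]}}

```text
t: 8.23
tool_pos: [0.5185, -0.1962, 0.1057]
tool_rot: [-0.306, -3.127, 0.001]
contact_force: [-0.7, -0.1, -0.1]
opening: 0.0573
```

{"op": "jog_arm", "data": {"deltas": [[0,0,0,0,0,0.1,0.3],[0,0,0,0,0,0.1,0.3],[0,0,0,0,0,0,0.3],[0,0,0,0,0,0,0.3]]}}

```text
t: 8.57
tool_pos: [0.5188, -0.1963, 0.1056]
tool_rot: [-0.305, -3.126, 0.0]
contact_force: [-5.8, 2.5, 9.1]
opening: 0.0573
```

```bash
python3 - <<'E'
from h import *
go(.5164,-.1977,.1055)
held('side','side5')
E
```

```text
t 8.5667 pos [ 0.5188 -0.1963  0.1056] az y 78.84 tilt 0.03 open 0.0573 F [-5.84  2.49  9.05]
tool shift cm [ 0.21 -0.19  0.01]
side 258 fit [ 0.5173 -0.1968] x range mid 0.5175 zmin 0.0859
side 105 fit [ 0.517  -0.1966] x range mid 0.5138 zmin 0.0578
ring 209 [ 0.517  -0.1947]
```

{"op": "jog_arm", "data": {"deltas": [[0,0,0,0.1,-0.05,-0.1,0.3],[0,0,0,0,0,0,0.3],[0,0,0,0,0,0,0.3]]}}

```text
t: 8.87
tool_pos: [0.5182, -0.1964, 0.1056]
tool_rot: [0.305, 3.125, -0.0]
contact_force: [0.4, 2.3, 5.1]
opening: 0.0576
```

{"op": "jog_arm", "data": {"deltas": [[0,0,0,0,0,0,0.75],[0,0,0,0,0,0,0.8],[0,0,0,0,0,0,0.9],[0,0,0,0,0,0,1],[0,0,0,0,0,0,1],[0,0,0,0,0,0,1]]}}

```text
t: 9.37
tool_pos: [0.5174, -0.1964, 0.1046]
tool_rot: [-0.306, -3.126, 0.0]
contact_force: [0.1, 0.1, 0.6]
opening: 0.0856
```

```bash
python3 - <<'E'
from h import *
go(.5164,-.1977,.1055)
held('side','side6')
im=cv2.imread('pics/side6.png');cv2.imwrite('pics/s6c.png',cv2.resize(im[200:390,250:420],None,fx=3,fy=3,interpolation=cv2.INTER_CUBIC))
E
```

```text
t 9.3667 pos [ 0.5174 -0.1964  0.1046] az y 78.84 tilt 0.02 open 0.0856 F [0.13 0.06 0.55]
tool shift cm [ 0.07 -0.15 -0.09]
side 254 fit [ 0.5159 -0.1972] x range mid 0.5166 zmin 0.0849
side 103 fit [ 0.5166 -0.1967] x range mid 0.5139 zmin 0.0531
ring 205 [ 0.5166 -0.195 ]
```

View pics/s6c.png

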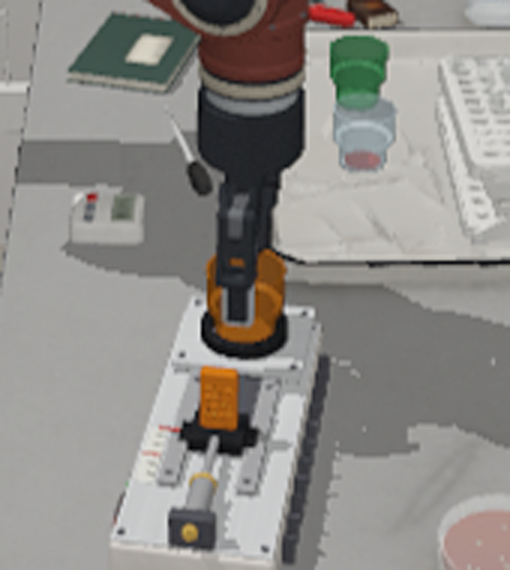

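Amber appears seated in the ring at crop (245,320), with the tab closed. I'll back off straight up and move to the clear cup.

{"op": "jog_arm", "data": {"deltas": [[0,0,0,0,0,-0.5,1],[0,0,0,0,0,-1,1],[0,0,0,0,0,-2,1],[0,0,0,0,0,-2.5,1],[0,0,0,0,0,-3,1],[0,0,0,0,0,-2.5,1],[0,0,0,0,0,-0.5,1]]}}

```text
t: 10.0
tool_pos: [0.52, -0.1975, 0.232]
tool_rot: [0.304, 3.117, -0.007]
contact_force: [0.8, -0.0, 1.3]
opening: 0.0853
```

{"op": "jog_arm", "data": {"deltas": [[0,0,0,-0.46,2.93,0,1],[0,0,0,-0.46,2.93,0,1],[0,0,0,-0.46,2.93,0,1],[0,0,0,-0.46,2.93,0,1],[0,0,0,-0.46,2.93,0,1],[0,0,0,-0.46,2.93,0,1],[0,0,0,-0.46,2.93,0,1],[0,0,0,-0.46,2.93,0,1],[0,0,0,-0.46,2.93,0,1],[0,0,0,-0.46,2.93,0,1],[0,0,0,-0.46,2.93,0,1],[0,0,0,-0.46,2.93,0,1]]}}

```text
t: 11.0
tool_pos: [0.6399, 0.1395, 0.2247]
tool_rot: [-0.305, -3.126, 0.0]
contact_force: [0.8, -0.6, -0.2]
opening: 0.0855
```

```bash
python3 - <<'E'
from h import *
go(.6400,.1384,.054)
for n in('side','top'):
    im,d=snap(n,n+'7');C=cloud(n,d);hsv=cv2.cvtColor(im,cv2.COLOR_RGB2HSV);m=cv2.inRange(hsv,(5,100,40),(20,255,255))>0
    Q=box(C[m],(.475,-.24,.062),(.56,-.15,.125));up=Q[Q[:,2]>.083];rim=Q[Q[:,2]>.107]
    print(n,len(Q),'zmax',np.percentile(Q[:,2],98).round(4),'up',circ(up,.0285,(.5165,-.196)).round(4),'rim',len(rim),circ(rim,.0285,(.5165,-.196)).round(4))
    r=box(C,(.47,-.24,.061),(.56,-.15,.066));k=np.hypot(*(r[:,:2]-[.516,-.196]).T);r=r[k>.0255];print('ring',len(r),circ(r,.0295,(.514,-.194)).round(4))
    p=box(C,(.59,.09,.035),(.69,.19,.07));print('clear',len(p),circ(p,.0285,(.64,.138)).round(4))
E
```

```text
t 11.0 pos [0.6399 0.1395 0.2247] az y 78.85 tilt 0.02 open 0.0855 F [ 0.82 -0.63 -0.21]
tool shift cm [-0.04 -0.1  17.07]
side 696 zmax 0.1118 up [ 0.5169 -0.1975] rim 105 [ 0.5169 -0.1979]
ring 88 [ 0.516  -0.1969]
clear 333 [0.6409 0.1385]
top 430 zmax 0.1143 up [ 0.5145 -0.195 ] rim 111 [ 0.5149 -0.1955]
ring 114 [ 0.5154 -0.1946]
clear 31 [0.6384 0.1403]
```

{"op": "jog_arm", "data": {"deltas": [[0,0,0,0,-0.1,1,1],[0,0,0,0,0,2,1],[0,0,0,0,0,2.5,1],[0,0,0,0,0,2.5,1],[0,0,0,0,0,2.5,1],[0,0,0,0,0,2.5,1],[0,0,0,0,0,2,1],[0,0,0,0,0,1.5,1],[0,0,0,0,0,0.55,1],[0,0,0,0,0,0,1],[0,0,0,0,0,0,1]]}}

```text
t: 12.02
tool_pos: [0.64, 0.1366, 0.0549]
tool_rot: [0.306, 3.126, 0.0]
contact_force: [0.6, -0.3, -0.6]
opening: 0.0852
```

{"op": "jog_arm", "data": {"deltas": [[0,0,0,0,0,0,0.3],[0,0,0,0,0,0,0.3],[0,0,0,0,0,0,0.3],[0,0,0,0,0,0,0.3],[0,0,0,0,0,0,0.3],[0,0,0,0,0,0,0.3],[0,0,0,0,0,0,0.3],[0,0,0,0,0,0,0.3]], "grip_force": 30}}

```text
t: 12.68
tool_pos: [0.6412, 0.1372, 0.0567]
tool_rot: [0.305, 3.123, 0.001]
contact_force: [-0.5, 0.0, 6.0]
opening: 0.0587
```

```bash
python3 - <<'E'
from h import *
go(.6400,.1384,.054)
im,d=snap('side','side8');C=cloud('side',d);p=box(C,(.6,.1,.035),(.68,.18,.066));print('clear',len(p),circ(p,.0285,(.64,.138)).round(4))
E
```

```text
t 12.6833 pos [0.6412 0.1372 0.0567] az y 78.85 tilt 0.22 open 0.0587 F [-0.51  0.04  5.96]
tool shift cm [0.14 0.1  0.27]
clear 201 [0.6399 0.1351]
```

{"op": "jog_arm", "data": {"deltas": [[0,0,0,0,0,-0.5,0.3],[0,0,0,0,0,-1,0.3],[0,0,0,0,0,-2,0.3],[0,0,0,0,0,-2.5,0.3],[0,0,0,0,0,-2.5,0.3],[0,0,0,0,0,-2.5,0.3],[0,0,0,0,0,-2.5,0.3],[0,0,0,0,0,-2,0.3],[0,0,0,0,0,-1,0.3],[0,0,0,0,0,0,0.3]]}}

```text
t: 13.57
tool_pos: [0.641, 0.1372, 0.2233]
tool_rot: [0.305, 3.121, 0.002]
contact_force: [0.7, 0.3, 0.1]
opening: 0.0587
```

{"op": "jog_arm", "data": {"deltas": [[0,0,0,0.2,-1.3,0,0.3],[0,0,0,0.5,-3,0,0.3],[0,0,0,0.5,-3.3,0,0.3],[0,0,0,0.55,-3.4,0,0.3],[0,0,0,0.55,-3.4,0,0.3],[0,0,0,0.55,-3.4,0,0.3],[0,0,0,0.55,-3.4,0,0.3],[0,0,0,0.55,-3.4,0,0.3],[0,0,0,0.55,-3.3,0,0.3],[0,0,0,0.5,-3,0,0.3],[0,0,0,0.43,-2.56,0,0.3],[0,0,0,0.2,-1.2,0,0.3]]}}

```text
t: 14.57
tool_pos: [0.5145, -0.1946, 0.2166]
tool_rot: [-0.31, -3.122, -0.001]
contact_force: [0.3, 0.4, 0.3]
opening: 0.0593
```

{"op": "jog_arm", "data": {"deltas": [[0,0,0,0,0,0,0.3],[0,0,0,0,0,0,0.3]]}}

```text
t: 14.73
tool_pos: [0.5163, -0.192, 0.2177]
tool_rot: [-0.307, -3.124, -0.003]
contact_force: [0.3, 0.2, -0.2]
opening: 0.0588
```

```bash
cat > m.py <<'E'
from h import *
import sys
f=sys.argv[1]
p=ctrl.get_obs()['tool_pos'];go(.5178,-.1968,.1398)
im,d=snap('side',f);C=cloud('side',d)
hsv=cv2.cvtColor(im,cv2.COLOR_RGB2HSV);m=cv2.inRange(hsv,(5,100,40),(20,255,255))>0
Q=box(C[m],(.475,-.24,.083),(.56,-.15,.115));print('amber',len(Q),circ(Q,.0292,(.5165,-.196)).round(4),'zmax',Q[:,2].max())
L=box(C[~m],p+[-.045,-.045,-.055],p+[.045,.045,-.030]);L=L[L[:,2]>.1]
if len(L)>9:print('clear lo',len(L),circ(L,.0225,p[:2]).round(4),L.min(0).round(4),L.max(0).round(4))
U=box(C[~m],p+[-.045,-.045,-.02],p+[.045,.045,.006]);print('clear+fingers up',U.min(0).round(4),U.max(0).round(4))
cv2.imwrite(f'pics/{f}c.png',cv2.resize(im[170:390,250:420,::-1],None,fx=2.7,fy=2.7,interpolation=cv2.INTER_CUBIC))
E
python3 m.py s9
```

```text
t 14.7333 pos [ 0.5163 -0.192   0.2177] az y 78.76 tilt 0.16 open 0.0588 F [ 0.34  0.18 -0.25]
tool shift cm [-0.26 -0.45  7.79]
amber 538 [ 0.5169 -0.1975] zmax 0.11342366248963068
clear lo 182 [ 0.5152 -0.1922] [ 0.493  -0.2191  0.1631] [ 0.538  -0.1931  0.187 ]
clear+fingers up [ 0.4865 -0.237   0.1977] [ 0.544  -0.1614  0.2236]
```

View pics/s9c.png

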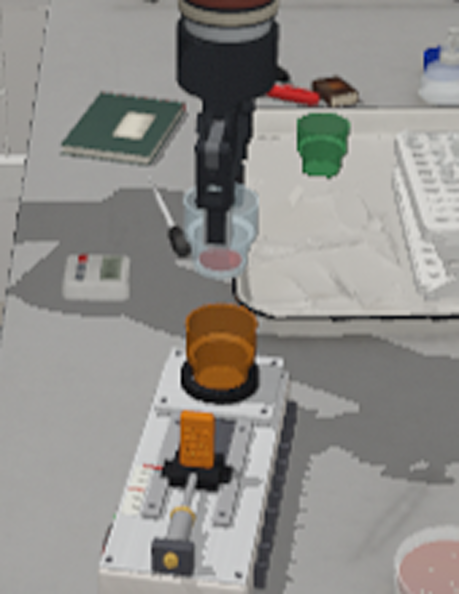

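The clear cup is held upright at crop (220,235), above the upright amber cup at (221,340). I'll align and descend to just above the rim.

{"op": "jog_arm", "data": {"deltas": [[0,0,0,-0.25,-0.48,0.5,0.3],[0,0,0,0,0,1,0.3],[0,0,0,0,0,1.2,0.3],[0,0,0,0,0,1,0.3],[0,0,0,0,0,0.5,0.3],[0,0,0,0,0,0,0.3],[0,0,0,0,0,0,0.3],[0,0,0,0,0,0,0.3]]}}

```text
t: 15.45
tool_pos: [0.519, -0.1974, 0.1777]
tool_rot: [0.305, 3.126, -0.0]
contact_force: [0.5, -0.2, 0.1]
opening: 0.0588
```

```bash
python3 m.py s10
```

```text
t 15.45 pos [ 0.519  -0.1974  0.1777] az y 78.85 tilt 0.04 open 0.0588 F [ 0.46 -0.18  0.1 ]
tool shift cm [0.13 0.03 3.79]
amber 409 [ 0.5169 -0.1969] zmax 0.11324866037013138
clear lo 148 [ 0.5181 -0.198 ] [ 0.4954 -0.223   0.1247] [ 0.5406 -0.2004  0.1469]
clear+fingers up [ 0.4888 -0.2419  0.1581] [ 0.5468 -0.1673  0.1836]
```

{"op": "jog_arm", "data": {"deltas": [[0,0,0,0.12,0.04,0.4,0.3],[0,0,0,0,0,0.5,0.3],[0,0,0,0,0,0.5,0.3],[0,0,0,0,0,0.5,0.3],[0,0,0,0,0,0.5,0.3],[0,0,0,0,0,0.4,0.3],[0,0,0,0,0,0.3,0.3],[0,0,0,0,0,0,0.3],[0,0,0,0,0,0,0.3]]}}

```text
t: 16.25
tool_pos: [0.5176, -0.1967, 0.1461]
tool_rot: [-0.306, -3.126, -0.0]
contact_force: [0.6, -0.5, -0.4]
opening: 0.0589
```

{"op": "jog_arm", "data": {"deltas": [[0,0,0,0,0,0.2,0.3],[0,0,0,0,0,0.2,0.3],[0,0,0,0,0,0.1,0.3],[0,0,0,0,0,0,0.3],[0,0,0,0,0,0,0.3]]}}

```text
t: 16.67
tool_pos: [0.5176, -0.1967, 0.1413]
tool_rot: [-0.306, -3.127, -0.0]
contact_force: [-0.1, -0.0, -0.1]
opening: 0.0588
```

{"op": "jog_arm", "data": {"deltas": [[0,0,0,0,0,0.1,0.3],[0,0,0,0,0,0.1,0.3],[0,0,0,0,0,0.05,0.3],[0,0,0,0,0,0,0.3],[0,0,0,0,0,0,0.3]]}}

```text
t: 17.08
tool_pos: [0.5177, -0.1967, 0.1389]
tool_rot: [0.305, 3.127, -0.0]
contact_force: [-0.4, -0.2, -0.8]
opening: 0.059
```

```bash
python3 m.py s11
```

```text
t 17.0833 pos [ 0.5177 -0.1967  0.1389] az y 78.84 tilt 0.01 open 0.059 F [-0.37 -0.15 -0.75]
tool shift cm [-0.01 -0.01 -0.09]
amber 175 [ 0.517  -0.1959] zmax 0.11366447708609498
clear lo 56 [ 0.516 -0.203] [ 0.4952 -0.2265  0.1   ] [ 0.5462 -0.195   0.1083]
clear+fingers up [ 0.4888 -0.2416  0.1189] [ 0.5456 -0.1638  0.1447]
```

Next I'll go down in small steps until it touches.

{"op": "jog_arm", "data": {"deltas": [[0,0,0,0,0,0.1,0.3],[0,0,0,0,0,0,0.3],[0,0,0,0,0,0,0.3]]}}

```text
t: 17.38
tool_pos: [0.5181, -0.1968, 0.1389]
tool_rot: [0.305, 3.126, -0.0]
contact_force: [-1.4, 1.3, 6.0]
opening: 0.0591
```

{"op": "jog_arm", "data": {"deltas": [[0,0,0,0,0,0.1,0.3],[0,0,0,0,0,0,0.3],[0,0,0,0,0,0,0.3]]}}

```text
t: 17.63
tool_pos: [0.5184, -0.197, 0.1388]
tool_rot: [0.305, 3.125, -0.001]
contact_force: [-3.1, 1.8, 9.4]
opening: 0.0589
```

It touches at z = 0.1388, as expected for shoulder on rim. I'll relieve the load and release.

{"op": "jog_arm", "data": {"deltas": [[0,0,0,0,0,-0.15,0.3],[0,0,0,0,0,0,0.3],[0,0,0,0,0,0,0.75],[0,0,0,0,0,0,0.8],[0,0,0,0,0,0,0.9],[0,0,0,0,0,0,1],[0,0,0,0,0,0,1],[0,0,0,0,0,0,1],[0,0,0,0,0,0,1]]}}

```text
t: 18.38
tool_pos: [0.5176, -0.1967, 0.1382]
tool_rot: [-0.306, -3.127, -0.0]
contact_force: [-0.7, -0.3, 1.3]
opening: 0.0856
```

{"op": "jog_arm", "data": {"deltas": [[0,0,0,0,0,-0.5,1],[0,0,0,0,0,-1,1],[0,0,0,0,0,-2,1],[0,0,0,0,0,-2,1],[0,0,0,0,0,-2,1],[0,0,0,0,0,-1,1],[0,0,0,0,0,-0.5,1],[0,0,0,0,0,0,1],[0,0,0,0,0,0,1]]}}

```text
t: 19.13
tool_pos: [0.5174, -0.1966, 0.2278]
tool_rot: [-0.305, -3.126, -0.0]
contact_force: [-0.4, 0.3, -0.9]
opening: 0.0853
```

```bash
python3 - <<'E'
from h import *
go(.494,-.309,.2)
for n in('side','top'):
    im,d=snap(n,n+'12');C=cloud(n,d)
    hsv=cv2.cvtColor(im,cv2.COLOR_RGB2HSV);m=cv2.inRange(hsv,(5,100,40),(20,255,255))>0
    Q=box(C[m],(.475,-.24,.083),(.56,-.15,.115));U=box(C,(.475,-.24,.118),(.56,-.15,.155))
    for k,v in(('amber',Q),('clear',U)):
        if len(v)>9:print(n,k,len(v),circ(v,.029,(.5165,-.196)).round(4),v.min(0).round(4),v.max(0).round(4))
    t=box(C,(.46,-.34,.062),(.53,-.27,.115));q=t[t[:,2]>.098];print('tab',len(t),t.min(0).round(4),t.max(0).round(4),len(q),q.mean(0).round(4))
im=cv2.imread('pics/side12.png');cv2.imwrite('pics/s12c.png',cv2.resize(im[200:400,250:420],None,fx=3,fy=3,interpolation=cv2.INTER_CUBIC))
E
```

```text
t 19.1333 pos [ 0.5174 -0.1966  0.2278] az y 78.84 tilt 0.04 open 0.0853 F [-0.36  0.29 -0.86]
tool shift cm [  0.12 -11.48   2.77]
side amber 177 [ 0.5168 -0.1958] [ 0.489  -0.2285  0.0833] [ 0.5441 -0.2003  0.1147]
side clear 530 [ 0.5171 -0.1982] [ 0.4888 -0.2312  0.118 ] [ 0.5455 -0.1653  0.1457]
tab 233 [ 0.4824 -0.3169  0.0622] [ 0.5073 -0.3037  0.1049] 53 [ 0.4944 -0.3099  0.1016]
top amber 81 [ 0.5084 -0.1891] [ 0.5068 -0.2181  0.0855] [ 0.5367 -0.1908  0.1138]
top clear 42 [ 0.514  -0.1943] [ 0.4949 -0.2253  0.118 ] [ 0.5422 -0.1914  0.1493]
tab 5 [ 0.4981 -0.3056  0.0623] [ 0.5103 -0.3     0.0717] 0 [nan nan nan]<stdin>:9: RuntimeWarning: Mean of empty slice.
  ret = um.true_divide(
```

View pics/s12c.png

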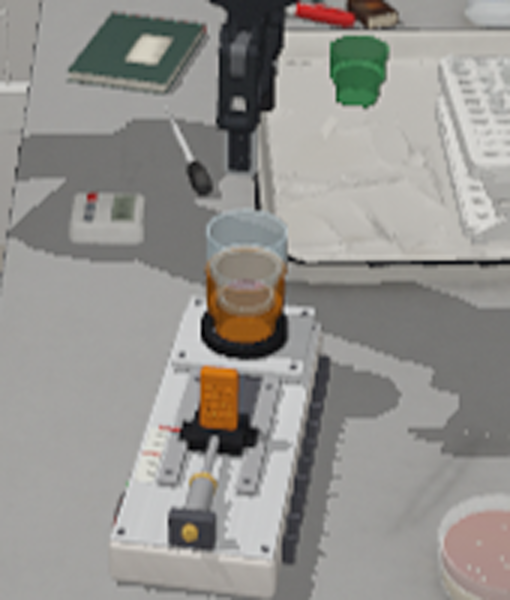

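The clear cup is nested upright in the amber cup, near crop (246,250). Its rim is at z ≈ 0.145, as it should be. The tab is still closed, so I'll move over it.

{"op": "jog_arm", "data": {"deltas": [[0,0,0,0.12,-1.4,0,1],[0,0,0,0,-2,0,1],[0,0,0,0,-2.5,0,1],[0,0,0,0,-2.5,0,1],[0,0,0,0,-2,0,1],[0,0,0,0,-1,0,1],[0,0,0,0,0,0,1],[0,0,0,0,0,0,1]]}}

```text
t: 19.9
tool_pos: [0.494, -0.3083, 0.2275]
tool_rot: [-0.307, -3.125, -0.002]
contact_force: [0.4, 0.7, 0.9]
opening: 0.085
```

```bash
python3 -c "
from h import *
go(.494,-.309,.09)"
```

```text
t 19.9 pos [ 0.494  -0.3083  0.2275] az y 78.78 tilt 0.1 open 0.085 F [0.45 0.69 0.9 ]
tool shift cm [-0.03 -0.08 13.75]
```

{"op": "jog_arm", "data": {"deltas": [[0,0,0,0,-0.05,1,1],[0,0,0,0,0,2,1],[0,0,0,0,0,2.5,1],[0,0,0,0,0,2.5,1],[0,0,0,0,0,2,1],[0,0,0,0,0,2,1],[0,0,0,0,0,1.2,1],[0,0,0,0,0,0.5,1],[0,0,0,0,0,0,1],[0,0,0,0,0,0,1]]}}

```text
t: 20.73
tool_pos: [0.4948, -0.3087, 0.0919]
tool_rot: [0.304, 3.126, -0.001]
contact_force: [0.4, 0.5, 0.6]
opening: 0.0855
```

{"op": "jog_arm", "data": {"deltas": [[0,0,0,0,0,0,0.3],[0,0,0,0,0,0,0.3],[0,0,0,0,0,0,0.3],[0,0,0,0,0,0,0],[0,0,0,0,0,0,0],[0,0,0,0,0,0,0],[0,0,0,0,0,0,0],[0,0,0,0,0,0,0],[0,0,0,0,0,0,0],[0,0,0,0,0,0,0],[0,0,0,0,0,0,0],[0,0,0,0,0,0,0]], "grip_force": 50}}

```text
t: 21.73
tool_pos: [0.4945, -0.3086, 0.0916]
tool_rot: [0.305, 3.127, 0.001]
contact_force: [-0.2, 5.0, 4.9]
opening: 0.0093
```

```bash
python3 - <<'E'
from h import *
go(.494,-.309,.09)
im,d=snap('side','s13');C=cloud('side',d);hsv=cv2.cvtColor(im,cv2.COLOR_RGB2HSV);m=cv2.inRange(hsv,(5,100,40),(20,255,255))>0
t=box(C[m],(.44,-.37,.062),(.53,-.27,.11));print(len(t),t.mean(0).round(4) if len(t) else '')
E
```

```text
t 21.7333 pos [ 0.4945 -0.3086  0.0916] az y 78.84 tilt 0.02 open 0.0093 F [-0.2   4.99  4.93]
tool shift cm [ 0.04 -0.04  0.16]
22 [ 0.5007 -0.3132  0.0742]
```

{"op": "jog_arm", "data": {"deltas": [[0,0,0,0,-0.2,0,0],[0,0,0,0,-0.3,0,0],[0,0,0,0,-0.3,0,0],[0,0,0,0,-0.3,0,0],[0,0,0,0,-0.3,0,0],[0,0,0,0,-0.3,0,0],[0,0,0,0,-0.2,0,0],[0,0,0,0,0,0,0],[0,0,0,0,0,0,0],[0,0,0,0,0,0,0]]}}

```text
t: 22.62
tool_pos: [0.4909, -0.3266, 0.0916]
tool_rot: [0.306, 3.127, 0.003]
contact_force: [-0.1, 8.4, 6.3]
opening: 0.0098
```

```bash
python3 - <<'E'
from h import *
go(.494,-.309,.09)
im,d=snap('side','s14');C=cloud('side',d)
a=cv2.resize(im[310:375,270:350,::-1],None,fx=6,fy=6,interpolation=cv2.INTER_CUBIC)
it,_=snap('top','t14');b=cv2.resize(it[205:290,375:520,::-1],None,fx=2.1,fy=4.5,interpolation=cv2.INTER_CUBIC)
o=np.zeros((392,790,3),np.uint8);o[:390,:480]=a;o[:382,484:484+b.shape[1]]=b;cv2.imwrite('pics/c14.png',o)
Q=box(C,(.475,-.24,.118),(.56,-.15,.155));print('clear',circ(Q,.029,(.5165,-.196)).round(4),Q[:,2].max())
E
```

```text
t 22.6167 pos [ 0.4909 -0.3266  0.0916] az y 78.84 tilt 0.12 open 0.0098 F [-0.1   8.44  6.3 ]
tool shift cm [0.04 1.78 0.17]
clear [ 0.5162 -0.1978] 0.14529601044956272
```

View pics/c14.png

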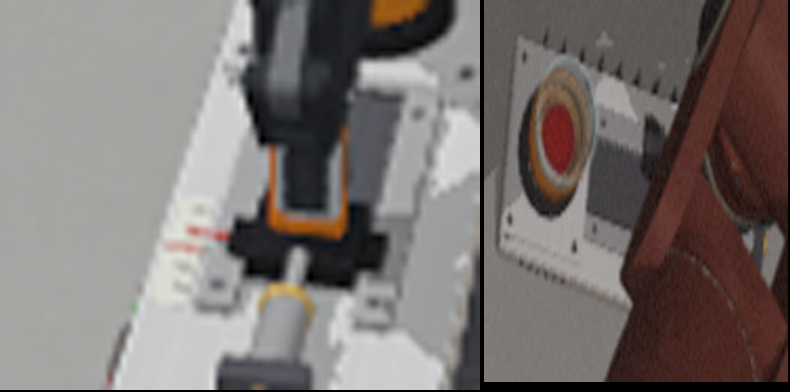

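In the side crop the red pointer is at (208,235) and the half tick at (182,246). The pointer is mounted higher, so that gap is at least partly parallax. I'll measure pointer travel against the closed picture.

```bash
python3 - <<'E'
from h import *
for f in('side12','s13','s14'):
    im=cv2.imread(f'pics/{f}.png');hsv=cv2.cvtColor(im,cv2.COLOR_BGR2HSV)
    m=cv2.inRange(hsv,(0,60,80),(6,255,255))|cv2.inRange(hsv,(170,60,80),(180,255,255))
    k=np.zeros_like(m);k[332:362,293:314]=m[332:362,293:314]
    n,l,st,ce=cv2.connectedComponentsWithStats(k)
    for i in range(1,n):
        if st[i,4]>2:
            w=hsv[...,1].astype(float)*(l==i);v,u=np.mgrid[:480,:640];c=np.array([(w*u).sum(),(w*v).sum()])/w.sum()
            P=plane('side',c,.045)[0];print(f,st[i],c.round(2),'z.045 ->',P.round(4),'along -y unit',(-(P[:2]-[.4942,-.3092])@[.194,.981]*1000).round(1))
E
```

```text
side12 [303 342   7   2  10] [306.72 342.52] z.045 -> [ 0.4615 -0.2964  0.045 ] along -y unit -6.2
s13 [304 343   6   2   7] [306.91 343.12] z.045 -> [ 0.4619 -0.2984  0.045 ] along -y unit -4.3
s14 [301 348   7   2   9] [304.73 348.44] z.045 -> [ 0.4573 -0.3155  0.045 ] along -y unit 13.4
```

The pointer has moved about 19.6 mm from closed. TCP travel (18.4 mm after the grip, plus about 1 to 2 mm taken up while gripping) and the 8.4 N spring force agree with half travel. I'll hold briefly and then hand in.

{"op": "jog_arm", "data": {"deltas": [[0,0,0,0,0,0,0],[0,0,0,0,0,0,0],[0,0,0,0,0,0,0],[0,0,0,0,0,0,0],[0,0,0,0,0,0,0],[0,0,0,0,0,0,0]]}}

```text
t: 23.22
tool_pos: [0.4909, -0.3265, 0.0916]
tool_rot: [0.305, 3.127, 0.003]
contact_force: [-0.3, 7.7, 6.2]
opening: 0.0096
```

```bash
python3 -c "
from h import *
go(.494,-.309,.09)
print(ctrl.finish_job())"
```

```text
t 23.2167 pos [ 0.4909 -0.3265  0.0916] az y 78.84 tilt 0.12 open 0.0096 F [-0.3   7.75  6.24]
tool shift cm [0.04 1.78 0.17]
the job is handed in; nothing more can be done
None
```

The job is handed in at about 23 s, with the gripper still holding the shutter about half open. The amber cup stands in the seat, and the clear cup is nested in it and let go.

**Cups:** In the last check the clear cup's rim was at z ≈ 0.145, as expected for a full nest. In the side view its axis was about 1–2.5 mm from the amber cup's. The top-view fits after nesting had few points and were unreliable, so they confirm nothing. I did not measure tilt. Both cups looked upright in the side picture.

**Shutter:** Three estimates of the opening agree within the ±4 mm tolerance:
- The pointer moved about 19.6 mm from closed.
- The tool moved 18.4 mm after gripping, and the tab was already off its stop by 1–2 mm by then.
- The spring force of 7.7–8.4 N corresponds to about 19–22 mm.

In the last crop the pointer looked slightly short of the red tick. I put this down to its greater height, but did not confirm it from a second view because the arm blocked the top camera.

**Other objects:** The arm was not sent near the green cup, timer, log book or dropper, but I did not measure their final positions.

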